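Load the kinematic mirror mounts and arm the shutter

TASK

Seat every mirror mount that is on the cart on a kinematic base of its own on the bench, all three ball feet fully home, the single front foot in the cone. Then lift the beam stop out of its notch and drop it fully into the next pair of notches towards the rail's tall end post, and last press the console's three round keys right down, one at a time, from the largest to the smallest. Do not knock the other things about; everything must be in its place when you finish.

Things in the scene. Friction and masses are not known exactly. Their poses are not given: they have to be found in the camera images.
- mirror_1: mirror mount, 96 mm high, 0.2 to 0.45 kg: aluminium foot plate 88 x 74 x 7 mm on three 14 mm steel balls, an upright dark cell with a round mirror on its front (-x) face, and on top of the cell a lug to hold it by. Origin in the middle of the plate at the level of the balls' undersides, z up. Starts on its feet on the cart. Two or three of the mounts are present, any of them may be absent
- mirror_2: another mount just like mirror_1. Its parts: ball feet at x, y (mm) = (-34, 0) front, (24, 29) and (24, -29) rear; plate z = 11 to 18 mm, with a steel rib across its rear end up to z = 26; cell 14 (x) x 50 (y) mm, z = 17 to 65; lug 14 (x) x 32 (y) mm, z = 64 to 96, both centred at x = 6, y = 0
- mirror_3: another mount just like mirror_1
- base_1_seat (a point): a kinematic base fixed to the bench: aluminium plate 98 x 84 x 6 mm with a conical socket at x, y (mm) = (-34, 0), a V groove at (24, 29) running towards the cone, and a round flat pad at (24, -29). The point lies over the plate's middle, 11.9 mm above the bench, with the base's axes (z up). A mount is seated when its origin and axes coincide with this point's
- base_2_seat (a point): the same point of a second, identical base. Cone and groove are 12 mm wide at the mouth and 6 mm deep with sides at 45 degrees, mouths 15 mm above the bench; the flat pad is 11.9 mm above it. Seats are polished: let go within about 3 mm, the mount slides home by its own weight
- base_3_seat (a point): the same point of a third, identical base. The equipment behind the work overhangs it: chambers from x = 0.66 m on at heights above 0.29 m, a motor stage left of y = 0.5 m above 0.25 m; turn and swing the gripper nearer the robot
- stop_rail: notched rail fixed on the cart: dark plate 64 (x) x 190 (y) x 6 mm, two aluminium walls along y, 8 mm thick, centred at x = -22 and 22 mm, tops 36 mm above the cart, with four pairs of notches 18 mm wide, 16 mm deep at y = -51, -17, 17, 51 mm; a tall end post (60 mm high) at y = 89 mm. Origin in the middle of the underside, z up
- beam_stop: loose beam stop in the rail, 0.25 kg: cross bar 66 (x) x 12 x 12 mm, z = 12 to 24, lying in a pair of notches; guide block 28 x 22 mm below it between the walls; upright tab to hold it by, 40 (x) x 12 (y) mm, z = 24 to 84. Origin at the block's underside, z up, axes as the rail's. Starts in the notches at y = -17 mm of the rail; raise it over 16 mm to clear
- stop_bar (a point): middle of the underside of the stop's cross bar
- notch_2 (a point): floor (20 mm above the cart) of the pair of notches at y = +17 mm of the rail, midway between the walls: the next one towards the tall end post, where the stop must go
- console: fixed shutter console, grey box 72 (x) x 176 (y) x 24 mm on the front of the cart, carrying three round keys in a row along its y, 56 mm apart, in any order. Origin at the underside, in the middle
- key_large (a joint): travel of the largest key (36 mm across): 0 up, 0.006 m fully down; springs back. 1.5 N starts it, 5 N takes it fully down; it counts as pressed beyond 0.0045
- key_medium (a joint): travel of the medium key (27 mm across), likewise
- key_small (a joint): travel of the smallest key (19 mm across), likewise
- key_large_top (a point): middle of the top of key_large, when up 46 mm above the cart top and 10 mm above its black housing
- key_medium_top (a point): middle of the top of key_medium, when up 46 mm above the cart top and 10 mm above its black housing
- key_small_top (a point): middle of the top of key_small, when up 46 mm above the cart top and 10 mm above its black housing
- sample_tin: bystander: round sample tin, 62 mm across, 23 mm high
- tape_roll: bystander: roll of tape, 90 mm across, 19 mm high
- post_holder: bystander: black post holder with post, 80 mm high
- wash_bottle: bystander: wash bottle, 197 mm high

How it is judged (in metres and radians):
On the way, in this order (a step that is already met when the one before it is completed fails the run):
1. every mirror mount present is seated on a base (((distance between mirror_1 and base_1_seat below 0.003 m and angle between the x axis of mirror_1 and the x axis of base_1_seat, either way round below 0.05 rad and angle between mirror_1's own z axis and vertical below 0.04 rad) or (distance between mirror_1 and base_2_seat below 0.003 m and angle between the x axis of mirror_1 and the x axis of base_2_seat, either way round below 0.05 rad and angle between mirror_1's own z axis and vertical below 0.04 rad) or (distance between mirror_1 and base_3_seat below 0.003 m and angle between the x axis of mirror_1 and the x axis of base_3_seat, either way round below 0.05 rad and angle between mirror_1's own z axis and vertical below 0.04 rad)) and ((distance between mirror_2 and base_1_seat below 0.003 m and angle between the x axis of mirror_2 and the x axis of base_1_seat, either way round below 0.05 rad and angle between mirror_2's own z axis and vertical below 0.04 rad) or (distance between mirror_2 and base_2_seat below 0.003 m and angle between the x axis of mirror_2 and the x axis of base_2_seat, either way round below 0.05 rad and angle between mirror_2's own z axis and vertical below 0.04 rad) or (distance between mirror_2 and base_3_seat below 0.003 m and angle between the x axis of mirror_2 and the x axis of base_3_seat, either way round below 0.05 rad and angle between mirror_2's own z axis and vertical below 0.04 rad)) and ((distance between mirror_3 and base_1_seat below 0.003 m and angle between the x axis of mirror_3 and the x axis of base_1_seat, either way round below 0.05 rad and angle between mirror_3's own z axis and vertical below 0.04 rad) or (distance between mirror_3 and base_2_seat below 0.003 m and angle between the x axis of mirror_3 and the x axis of base_2_seat, either way round below 0.05 rad and angle between mirror_3's own z axis and vertical below 0.04 rad) or (distance between mirror_3 and base_3_seat below 0.003 m and angle between the x axis of mirror_3 and the x axis of base_3_seat, either way round below 0.05 rad and angle between mirror_3's own z axis and vertical below 0.04 rad))), for 0.3 s.
2. the beam stop lies in notch_2, one on from its start (distance between stop_bar and notch_2 below 0.007 m and angle between beam_stop's own z axis and vertical below 0.12 rad and angle between the y axis of beam_stop and the y axis of stop_rail, either way round below 0.2 rad), for 0.3 s.
3. the largest key is pressed, alone (value of joint key_large above 0.0045 m and value of joint each of key_medium, key_small below 0.002 m), for 0.04 s.
4. then the medium key, alone (value of joint key_medium above 0.0045 m and value of joint each of key_large, key_small below 0.002 m), for 0.04 s.
5. then the smallest key, alone (value of joint key_small above 0.0045 m and value of joint each of key_large, key_medium below 0.002 m), for 0.04 s.
At the end, for the whole second after the job is handed in: each mount present is seated: origin within 3 mm of a base's seat site, x axis within 0.05 rad of the base's, tilt under 0.04 rad; beam stop in notch_2 (bar within 7 mm of the site, upright within 0.12 rad, square within 0.2 rad); all at rest, keys up (all of step 1 and all of step 2 and linear speed of each of mirror_1, mirror_2, mirror_3, beam_stop below 0.01 m/s and angular speed of each of mirror_1, mirror_2, mirror_3, beam_stop below 0.1 rad/s and value of joint each of key_large, key_medium, key_small below 0.001 m); the robot touches nothing.
It fails at once if a bystander (tin, tape, post holder, bottle) was moved by more than 60 mm (distance of any of sample_tin, tape_roll, post_holder, wash_bottle from where it was at the start of the episode above 0.06 m).
Of mirror_1, mirror_2, mirror_3 only 2 to 3 are there at a start; the rules pass over those that are not, and their reading is None.
At some moment in a run one of mirror_1, mirror_2, mirror_3 may be knocked a few centimetres aside while the robot is not near it.
Once in a run the grip may slacken for a moment while it holds something.
It also fails if it takes over 210 s, if anything falls off the work surface, if the arm or the gripper's body presses on something with over 40 N, if the wrist force passes 120 N, or if a joint passes its speed limit or range.

ROBOT

A 7-joint arm with a two-finger parallel gripper is mounted at the origin on a cart in front of the work surface, level with it; the furniture and walls round the work are solid. World frame = base frame: x ahead of the robot, y to its left, z up, the work surface at z = 0. Lengths are in mm, angles in rad, forces in N, time in s.
With the tool pointing down it reaches from about 375 to 925 mm from the base axis. Payload 3.1 kg.
Tool frame: the origin (TCP) lies midway between the tips of the shut fingers; the grasp point (between the pads) lies 19 mm behind it; z points along the fingers, y is the line along which they close (so a half turn about z gives the same grasp; the last joint's range is limited). The gripper opens to 85 mm and grips with 20 to 120 N. Pads are 22 mm wide; open, the fingers measure 114 mm over their backs; the gripper's body (76 mm by 85 mm) begins 54 mm behind the grasp point. The pads swing forward as they close: fully open they stand 13 mm farther back than shut.
Start: joints at [1.135, 0.383, 0.044, 1.598, -0.018, 1.161, -0.05], TCP at [215.437, -613.262, 231.269] pointing down, gripper open.
Joint ranges: [-2.61, 2.61], [-0.41, 2.15], [-1.48, 1.57], [0, 2.5], [-1.57, 4.71], [0.05, 1.97], [-2.85, 2.85]. Speed limits (rad/s): [2.79, 2.79, 3.14, 3.14, 3.14, 3.14, 3.14].

INTERFACE

Orientations are given as a unit quaternion [x, y, z, w].
In Python, from station import bot, eyes, ticket gives the robot as it stands.
- The arm moves only by the tool apply_moves, never from a script. Its argument "deltas" is a list of rows, each a list of 7 numbers: the turn, a rotation vector about the tool's x, y, z in degrees, then the shift along the tool's x, y, z in mm, then the closure, from -1 (fully open) to 1 (shut), so that 0 is half open. In form: [[rx, ry, rz, dx, dy, dz, hand], ...]. A call has 1 to 8 rows; each row is the pose to reach, as a shift and turn from the pose commanded when the call began, along the tool's axes at that moment; what a row does not reach only later rows make up. A row lasts 1/8 s, in which the tool goes at most 62.5 mm and 10.7 degrees, less where a joint would pass 70% of its speed; a pose out of reach is approached as far as the arm can. A call with a gripper value outside its range is refused whole. The fingers move at their own pace and stop on an object; "newtons" is the grip in N (left out, the last holds). Time passes only in rows, so rows that repeat a pose let the fingers close. It gives the time, the measured TCP pose, the force, the opening and the grip force at its end, in the units of the state.
- bot.read_state(): the state, without advancing time (a new reading comes with each control period).
- eyes.get_image(name): name is "side" or "top" or "wrist"; returns a dict with "pixels" (480x640x3 uint8, red, green, blue), "mtx" (3x3 intrinsics, pixels), "cam_to_world" (4x4, takes a point from camera to world coordinates). Camera axes: x right, y down, z forward; pixel columns grow to the right and rows downward; lengths in mm; the calibration is good to about 2 mm. A picture is of the moment at which its call begins. There is no depth.
- ticket.finish_job(): hands the job in; it is judged then, once.
The state is a dict: "t": time; "q": joint angles; "qd": joint speeds; "joint_torque": joint torques, N m; "tcp_pos": TCP position; "orientation": TCP orientation; "contact_force": force on the tool from outside, world axes, zero at the start; "moment": the same for the moment, N m; "finger_gap": finger opening in mm; "finger_force": force on a finger pad.
Only numpy, scipy, OpenCV 4.12 (cv2) and the standard library are available. Lean on these libraries where they do the work, as an engineer would, in place of code of your own. Each camera call takes 0.05 s, during which the arm holds its last target. There are 200 camera calls.

## Working session

There is one attempt and no reset: what is moved stays moved. The work goes in short steps, Python scripts to look and compute and a tool call to move; the robot and the scene stay as the last step left them, time stands still between calls to the robot, and variables do not carry over. Pictures are saved under pics/ and viewed, at most 14 in all, crops included, and the job is handed in when it is done.

Besides the shell and the picture viewer there is one more tool, called after "Emit:" by a JSON object that holds its "op" and its "data", one argument or row to a line. apply_moves: Moves the arm, as the interface text tells. Its arguments: {"type":"object","properties":{"deltas":{"type":"array","items":{"type":"array","items":{"type":"number"}}},"newtons":{"type":"number"}},"required":["deltas"]}

```bash
ls; mkdir -p pics; cat > h.py <<'E'
import numpy as np, cv2
from station import bot, eyes, ticket
def snap(n,f):
    im=eyes.get_image(n); cv2.imwrite('pics/%s.png'%f, np.array(im['pixels'])[:,:,::-1]); np.savez('pics/%s.npz'%f,K=im['mtx'],T=im['cam_to_world'])
    return im
def load(f):
    d=np.load('pics/%s.npz'%f); return d['K'],d['T']
def ray(f,u,v,z):
    K,T=load(f); d=T[:3,:3]@np.linalg.solve(K,[u,v,1.]); o=T[:3,3]
    return o+d*(z-o[2])/d[2]
def proj(f,P):
    K,T=load(f); P=np.atleast_2d(P); c=(P-T[:3,3])@T[:3,:3]; p=c@np.array(K).T; return p[:,:2]/p[:,2:]
E
python3 - <<'E'
from h import *
for n in('top','side','wrist'):
    im=snap(n,n+'0'); print(n,np.round(im['mtx'],1).tolist(),np.round(im['cam_to_world'],3).tolist())
print(bot.read_state())
E
```

```text
pics
top [[449.2, 0.0, 325.2], [0.0, 449.2, 240.0], [0.0, 0.0, 1.0]] [[-0.038, -0.974, 0.223, 263.706], [-0.999, 0.037, -0.009, 92.158], [0.0, -0.223, -0.975, 1196.064], [0.0, 0.0, 0.0, 1.0]]
side [[451.6, 0.0, 306.6], [0.0, 451.6, 231.5], [0.0, 0.0, 1.0]] [[0.978, -0.101, 0.183, 269.173], [-0.208, -0.533, 0.82, -1163.8], [0.014, -0.84, -0.542, 863.711], [0.0, 0.0, 0.0, 1.0]]
wrist [[388.6, 0.0, 314.4], [0.0, 388.6, 245.4], [0.0, 0.0, 1.0]] [[0.332, -0.91, -0.25, 278.265], [-0.943, -0.321, -0.085, -591.006], [-0.002, 0.264, -0.965, 373.796], [0.0, 0.0, 0.0, 1.0]]
{'t': 0.15, 'q': array([ 1.1351781 ,  0.38364173,  0.0438499 ,  1.59922646, -0.01789938,
        1.16120743, -0.04988671]), 'qd': array([-0.00152345, -0.00287615, -0.0014095 , -0.00506178, -0.00266683,
       -0.00137992, -0.00027216]), 'joint_torque': array([ 1.80272462e-03, -4.34053445e+01,  1.02689512e+00, -2.49978465e+01,
        1.08136295e-02,  7.35590846e-03,  6.18827741e-06]), 'tcp_pos': array([ 215.17959915, -612.55677153,  230.17330904]), 'orientation': array([ 9.85761120e-01,  1.68148508e-01, -2.29231617e-04, -1.01980572e-03]), 'contact_force': array([ 0.01117186, -0.03250382, -0.33217007]), 'moment': array([0.00573717, 0.01188653, 0.02582551]), 'finger_force': 0.0, 'finger_gap': 85.41437600991581}
```

View pics/top0.png

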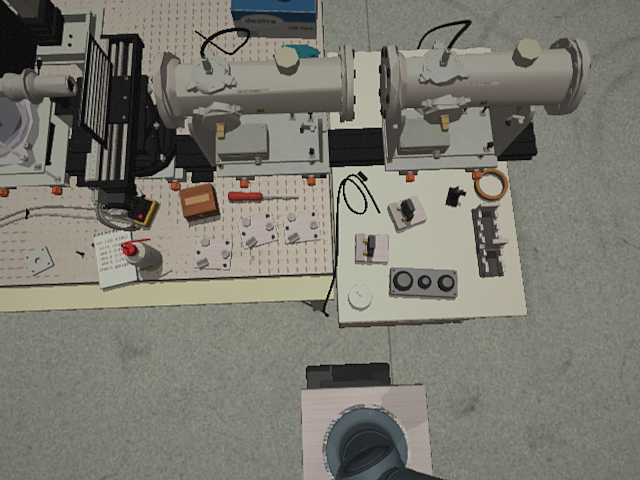

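View pics/side0.png

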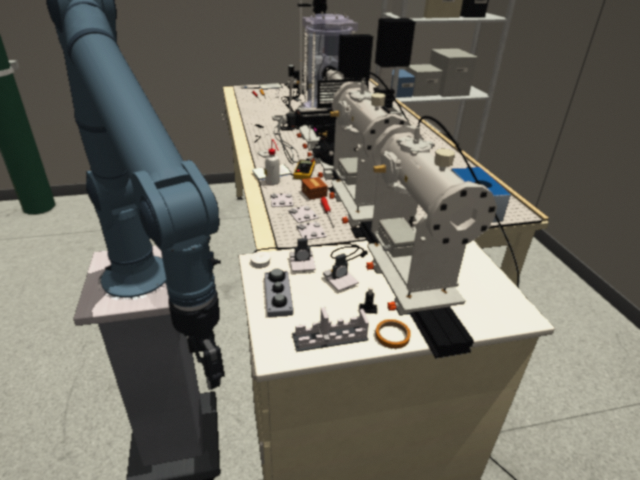

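View pics/wrist0.png

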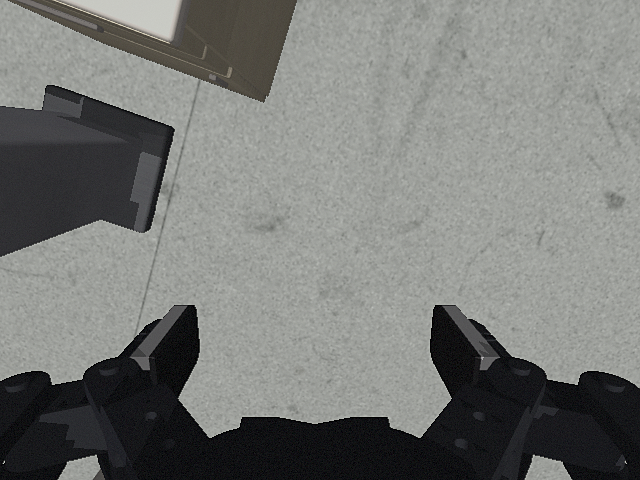

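The top view shows two mounts on the cart at about (372,248) and (407,210), and bases on the bench at (213,253), (259,230) and (302,226). The rail is at (490,240) and the console at (423,282). The side view agrees. The wrist view shows only floor.

```bash
python3 - <<'E'
from h import *
for n,u,v,z in [('mA',372,248,18),('mB',407,212,18),('b1',213,253,6),('b2',259,230,6),('b3',302,226,6),('rail',490,240,20),('cons',423,282,24),('tin',360,297,20),('bottle',133,250,100),('post',455,195,40),('tape',491,184,10)]:
    print(n,np.round(ray('top0',u,v,z)))
im=cv2.imread('pics/top0.png')[165:315,190:520]
cv2.imwrite('pics/c1.png',cv2.resize(im,None,fx=2.4,fy=2.4,interpolation=cv2.INTER_CUBIC))
E
```

```text
mA [506. -43.  18.]
mB [ 603. -144.   18.]
b1 [511. 386.   6.]
b2 [571. 261.   6.]
b3 [577. 144.   6.]
rail [ 515. -360.   20.]
cons [ 409. -170.   24.]
tin [376.  -3.  20.]
bottle [507. 562. 100.]
post [ 639. -273.   40.]
tape [ 677. -386.   10.]
```

View pics/c1.png

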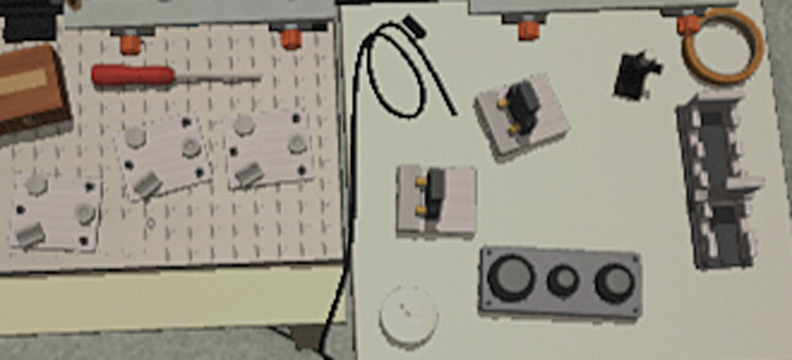

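The crop shows the base sockets clearly: each cone is on the right (-y) side, so the bases' x axes point roughly to +y. Both mounts have knobs on their left or upper-left side. Key order from left to right is large, small, medium.

```bash
cat >> h.py <<'E'
from scipy.spatial.transform import Rotation as R
def plan(x,y,z,yaw=0):
    """row from current measured pose to the tool-down pose; yaw (deg) of tool x in world"""
    s=bot.read_state(); R0=R.from_quat(s['orientation'])
    R1=R.from_euler('z',yaw,degrees=True)*R.from_euler('x',180,degrees=True)
    rv=(R0.inv()*R1).as_rotvec(degrees=True); d=R0.inv().apply(np.array([x,y,z])-s['tcp_pos'])
    print('t%.2f'%s['t'],'row',np.round(rv,2).tolist(),np.round(d,1).tolist(),'at',np.round(s['tcp_pos'],1),'gap %.1f'%s['finger_gap'],'F',np.round(s['contact_force'],1))
E
python3 -c "
from h import *
plan(500,-200,300,0)"
```

```text
t0.15 row [-0.12, 0.03, 19.36] [405.5, -295.0, -69.3] at [ 215.2 -612.6  230.2] gap 85.4 F [ 0.  -0.  -0.3]
```

Emit:
{"op": "apply_moves", "data": {
  "deltas": [
    [0,0,0,0,0,-60,-1],
    [0,0,10,50,-37,-69,-1],
    [0,0,19.4,100,-73,-69,-1],
    [0,0,19.4,150,-110,-69,-1],
    [0,0,19.4,200,-146,-69,-1],
    [0,0,19.4,250,-182,-69,-1],
    [0,0,19.4,300,-220,-69,-1],
    [0,0,19.4,350,-256,-69,-1]
  ]
}}

```text
t: 1.15
tcp_pos: [461.4, -253.8, 300.1]
orientation: [1.0, -0.0, -0.0, 0.0]
contact_force: [0.8, -0.7, -0.1]
finger_gap: 85.4
finger_force: 0.0
```

```bash
python3 -c "
from h import *
plan(500,-200,300,0)
plan(500,-140,300,0)"
```

```text
t1.15 row [0.01, 0.0, -0.05] [38.6, -53.9, 0.1] at [ 461.4 -253.8  300.1] gap 85.4 F [ 0.8 -0.7 -0.1]
t1.15 row [0.01, 0.0, -0.05] [38.5, -113.9, 0.1] at [ 461.4 -253.8  300.1] gap 85.4 F [ 0.8 -0.7 -0.1]
```

Emit:
{"op": "apply_moves", "data": {
  "deltas": [
    [0,0,0,38.6,-54,0,-1],
    [0,0,0,38.6,-54,0,-1],
    [0,0,0,38.6,-54,0,-1],
    [0,0,0,38.6,-54,0,-1]
  ]
}}

```text
t: 1.65
tcp_pos: [498.1, -204.0, 299.9]
orientation: [1.0, -0.002, -0.001, 0.0]
contact_force: [-0.2, -0.9, -0.1]
finger_gap: 85.4
finger_force: 0.0
```

```bash
python3 -c "
from h import *
snap('wrist','w1')
plan(500,250,300,0)"
```

```text
t1.70 row [0.03, 0.05, -0.29] [-0.4, -454.1, -0.2] at [ 498.2 -204.1  300. ] gap 85.2 F [-0.1  0.4 -0. ]
```

View pics/w1.png

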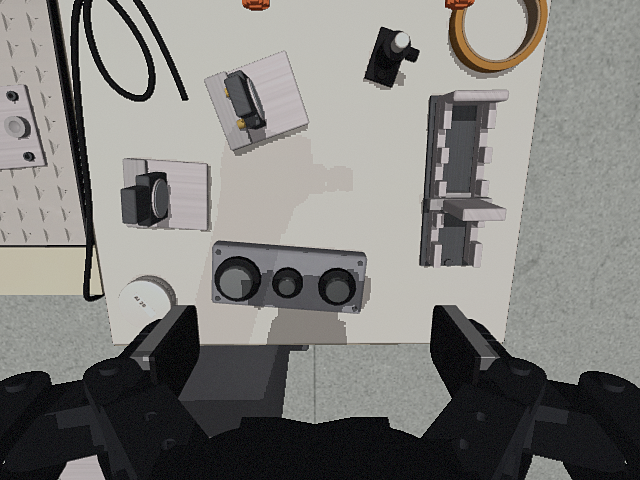

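Emit:
{"op": "apply_moves", "data": {
  "deltas": [
    [0,0,0,0,-60,0,-1],
    [0,0,0,0,-120,0,-1],
    [0,0,0,0,-180,0,-1],
    [0,0,0,0,-240,0,-1],
    [0,0,0,0,-300,0,-1],
    [0,0,0,0,-360,0,-1],
    [0,0,0,0,-420,0,-1],
    [0,0,0,0,-450,0,-1]
  ]
}}

```text
t: 2.7
tcp_pos: [499.3, 250.9, 300.6]
orientation: [1.0, 0.001, 0.0, -0.001]
contact_force: [-0.4, -0.6, 0.5]
finger_gap: 85.2
finger_force: 0.0
```

Emit:
{"op": "apply_moves", "data": {
  "deltas": [
    [0,0,0,0,0,0,-1],
    [0,0,0,0,0,0,-1],
    [0,0,0,0,0,0,-1]
  ]
}}

```text
t: 3.08
tcp_pos: [500.7, 245.4, 300.1]
orientation: [1.0, -0.003, 0.0, 0.001]
contact_force: [0.2, -0.7, -0.4]
finger_gap: 85.7
finger_force: 0.0
```

```bash
python3 -c "
from h import *
snap('wrist','w2')
plan(500,250,300,0)"
```

```text
t3.12 row [0.06, -0.01, -0.28] [-0.6, -4.2, 0.2] at [500.6 245.8 300.2] gap 85.1 F [ 0.8 -1.   0. ]
```

View pics/w2.png

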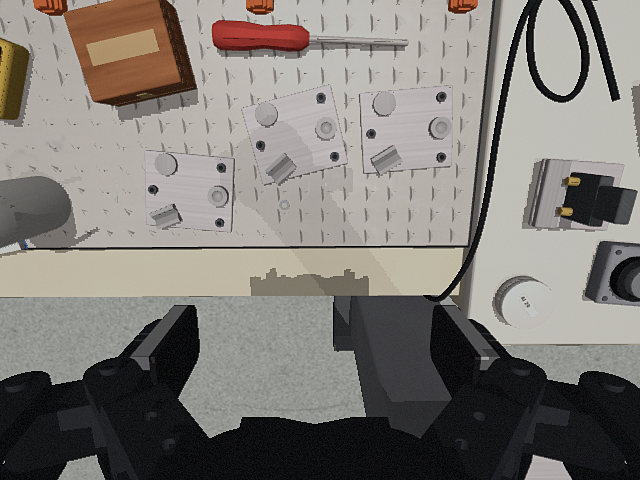

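w1 shows mount A with front plate corners at (211,162) and (209,231), and mount B with front corners at (284,52) and (309,122). Both mirror faces look right. The keys are at (238,278) large, (287,283) small and (337,287) medium. The stop tab is at about (472,210), and the rail post is at (475,96), the upper end.

w2 shows three bases. Pad, cone and groove are at:
- (165,163), (217,197), (165,216)
- (266,115), (326,128), (281,167)
- (384,103), (440,128), (386,159)

```bash
cat >> h.py <<'E'
from scipy.optimize import least_squares
def fit(f,model,px,z0,guess):
    """planar pose x,y,yaw(deg) of upright object at height z0 from model points (mm) and pixels"""
    M=np.array(model,float); px=np.array(px,float)
    def P(p): 
        Q=R.from_euler('z',p[2],degrees=True).apply(M); return Q+[p[0],p[1],z0]
    r=least_squares(lambda p:(proj(f,P(p))-px).ravel(),guess,x_scale=[10,10,5])
    print(f,np.round(r.x,1),'res px',np.round(r.fun,1)); return r.x
BASE=[(24,-29,11.9),(-34,0,15),(24,29,15)]
E
python3 - <<'E'
from h import *
fit('w2',BASE,[(165,163),(217,197),(165,216)],0,[511,386,90])
fit('w2',BASE,[(266,115),(326,128),(281,167)],0,[571,261,90])
fit('w2',BASE,[(384,103),(440,128),(386,159)],0,[577,144,90])
# w1
F=[(-44,-37,18),(-44,37,18)]
fit('w1',F+[(44,-37,26),(44,37,26)],[(211,162),(209,231),(124,157),(122,226)],0,[506,-43,90])
fit('w1',F+[(44,-37,26),(44,37,26)],[(284,52),(309,122),(206,79),(235,153)],0,[600,-144,110])
for n,u,v,z in [('L',238,278,46),('S',287,283,46),('M',337,287,46)]: print(n,np.round(ray('w1',u,v,z)))
fit('w1',[(22,89,60),(-22,89,60)],[(508,96),(446,96)],0,[515,-360,0])
E
```

```text
w2 [511.  386.   83.4] res px [ 0.7  0.6  0.1 -0.8 -0.8  0.2]
w2 [570.9 264.9 104.2] res px [ 0.1 -0.9  0.2 -0.5 -0.2  1.5]
w2 [576.3 145.4  93.5] res px [ 0.2 -0.2  0.1 -0.2 -0.3  0.5]
w1 [507.  -44.5  84.2] res px [-1.6  2.  -1.2 -0.2 -0.7 -0.8  3.5 -1.1]
w1 [ 601.  -148.2  109.7] res px [ 2.2 -2.2  2.7  0.8 -2.6  2.1 -2.4 -0.4]
L [ 419. -121.   46.]
S [ 413. -174.   46.]
M [ 409. -229.   46.]
w1 [ 513.6 -357.3  -88.9] res px [-7.2 -0.7  7.2  0.5]
```

```bash
python3 -c "
from h import *
plan(508,-38.5,190,-6)"
```

```text
t3.12 row [0.06, -0.01, 5.72] [8.8, 284.1, 110.5] at [500.6 245.8 300.2] gap 85.1 F [ 0.8 -1.   0. ]
```

Emit:
{"op": "apply_moves", "data": {
  "deltas": [
    [0,0,3,4,60,10,-1],
    [0,0,5.7,8,120,40,-1],
    [0,0,5.7,8.8,180,70,-1],
    [0,0,5.7,8.8,240,100,-1],
    [0,0,5.7,8.8,284,110,-1],
    [0,0,5.7,8.8,284,110,-1],
    [0,0,5.7,8.8,284,110,-1],
    [0,0,5.7,8.8,284,110,-1]
  ]
}}

```text
t: 4.12
tcp_pos: [509.0, -34.1, 191.1]
orientation: [0.999, -0.049, 0.001, -0.0]
contact_force: [-0.6, 0.1, 0.2]
finger_gap: 85.5
finger_force: 0.0
```

```bash
python3 -c "
from h import *
snap('wrist','w3')
plan(508,-38.5,61,-6)"
```

```text
t4.17 row [-0.03, -0.09, 0.43] [-0.7, 4.7, 130.0] at [508.9 -34.  191.1] gap 85.2 F [1.2 0.6 1. ]
```

View pics/w3.png

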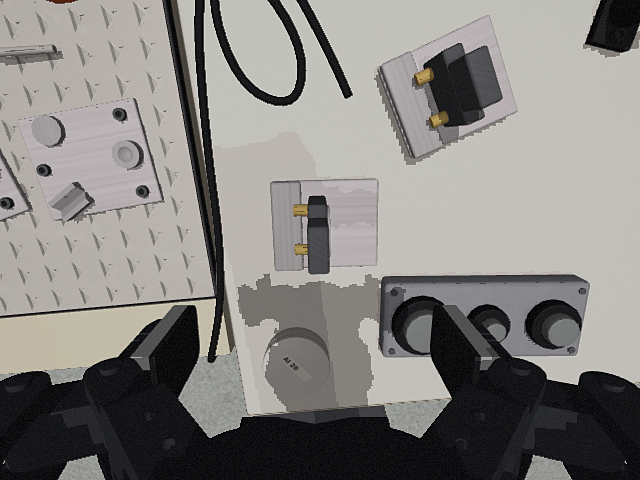

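w3 shows mount A centred with plate corners (271,181), (378,179), (378,267) and (273,271), and the dark cell and lug at about (318,235). Mount B's corners are at (378,67), (488,16), (518,110) and (414,159).

```bash
python3 - <<'E'
from h import *
M=[(-44,-37,18),(-44,37,18),(44,-37,26),(44,37,26)]
fit('w3',M,[(378,179),(378,267),(271,181),(273,271)],0,[506,-43,90])
fit('w3',M,[(488,16),(518,110),(378,67),(414,159)],0,[600,-144,110])
fit('w3',BASE,[(47,130),(127,153),(71,201)],0,[577,144,90])
p=np.array([506,-43,0])
print(proj('w3',[[508+16*1,-38.5,96],[508-16,-38.5,96]]))
E
```

```text
w3 [506.3 -43.4  85.2] res px [ 1.7  0.3 -1.  -0.6 -1.3  0.7  0.5 -0.4]
w3 [ 601.5 -145.8  109.1] res px [ 0.2 -2.2  0.1  1.3 -0.2 -0.3 -0.1  1.6]
w3 [576.8 143.7  95.3] res px [ 0.6 -0.1 -0.2 -0.4 -0.3  0.5]
[[318.5128981  224.20412011]
 [323.16541509 272.22461524]]
```

Emit:
{"op": "apply_moves", "data": {
  "deltas": [
    [0,0,-0.8,-1.9,3.6,40,-1],
    [0,0,-0.8,-1.9,3.6,70,-1],
    [0,0,-0.8,-1.9,3.6,70,-1],
    [0,0,-0.8,-1.9,3.6,70,-1]
  ]
}}

```text
t: 4.68
tcp_pos: [507.3, -38.2, 121.6]
orientation: [0.999, -0.042, 0.001, -0.0]
contact_force: [0.1, -0.4, 0.7]
finger_gap: 85.9
finger_force: 0.0
```

```bash
python3 -c "
from h import *
plan(506.8,-37.4,61,-4.8)"
```

```text
t4.67 row [-0.02, -0.13, -0.05] [-0.7, -0.7, 60.6] at [507.3 -38.2 121.6] gap 85.9 F [ 0.1 -0.4  0.7]
```

Emit:
{"op": "apply_moves", "data": {
  "deltas": [
    [0,0,0,-0.7,-0.7,30,-1],
    [0,0,0,-0.7,-0.7,60,-1],
    [0,0,0,-0.7,-0.7,60,-1],
    [0,0,0,-0.7,-0.7,60,0.5],
    [0,0,0,-0.7,-0.7,60,1],
    [0,0,0,-0.7,-0.7,60,1],
    [0,0,0,-0.7,-0.7,60,1],
    [0,0,0,-0.7,-0.7,60,1]
  ],
  "newtons": 60
}}

```text
t: 5.68
tcp_pos: [506.1, -37.9, 60.7]
orientation: [0.999, -0.043, 0.001, -0.0]
contact_force: [-0.1, 1.7, 1.9]
finger_gap: 13.3
finger_force: 62.0
```

Emit:
{"op": "apply_moves", "data": {
  "deltas": [
    [0,0,0,0,0,0,1],
    [0,0,0,0,0,0,1],
    [0,0,0,0,0,-30,1],
    [0,0,0,0,0,-60,1],
    [0,0,0,0,0,-60,1],
    [0,0,0,0,0,-60,1]
  ]
}}

```text
t: 6.42
tcp_pos: [503.7, -38.9, 118.6]
orientation: [0.999, -0.043, -0.002, 0.0]
contact_force: [-1.3, -0.0, -3.9]
finger_gap: 13.1
finger_force: 61.6
```

```bash
python3 -c "
from h import *
print(bot.read_state()['finger_force'])
plan(569,145,121,3.5)"
```

```text
61.608915254473686
t6.42 row [0.02, 0.2, -8.47] [49.1, -188.8, -2.7] at [503.7 -38.9 118.6] gap 13.1 F [-1.3 -0.  -3.9]
```

Emit:
{"op": "apply_moves", "data": {
  "deltas": [
    [0,0,0,0,0,-60,1],
    [0,0,-4,-5,-60,-72,1],
    [0,0,-8.4,-10,-120,-72,1],
    [0,0,-8.4,-25,-180,-72,1],
    [0,0,-8.4,-29,-188,-72,1],
    [0,0,-8.4,-29,-188,-72,1],
    [0,0,-8.4,-29,-188,-72,1],
    [0,0,-8.4,-29,-188,-72,1]
  ]
}}

```text
t: 7.42
tcp_pos: [493.1, 149.0, 191.7]
orientation: [1.0, 0.028, -0.0, 0.0]
contact_force: [-0.1, 0.0, -3.7]
finger_gap: 13.3
finger_force: 61.5
```

```bash
python3 -c "
from h import *
snap('wrist','w4')
plan(569,145,121,3.5)"
```

```text
t7.47 row [0.04, 0.03, -0.24] [75.5, 8.6, 70.9] at [493.2 149.4 191.9] gap 13.2 F [-0.  -0.6 -3.3]
```

View pics/w4.png

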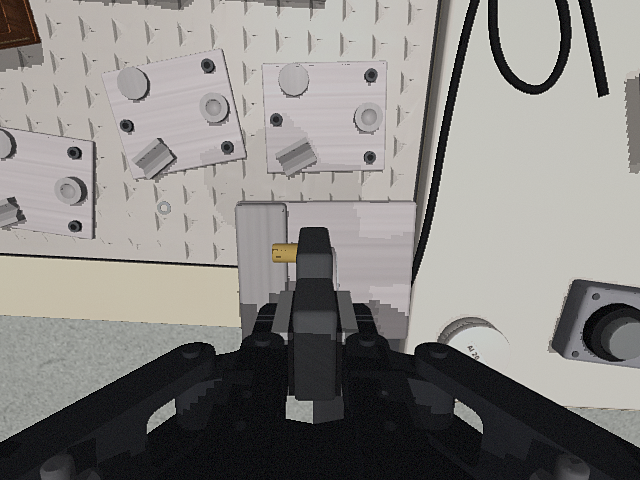

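w4 shows the held mount with far plate corners at (416,202) front and (237,203) rear rib. The target base has plate corners (263,62), (387,61), (385,171) and (265,174), pad (293,79) and cone (369,117).

```bash
python3 - <<'E'
from h import *
C=[(49,-42,6),(-49,-42,6),(-49,42,6),(49,42,6)]
fit('w4',BASE[:2]+C,[(293,79),(369,117),(263,62),(387,61),(385,171),(265,174)],0,[577,144,90])
fit('w4',BASE,[(293,79),(369,117),(296,155)],0,[577,144,90])
fit('w4',BASE,[(5,145),(70,190),(8,212)],0,[511,386,83])
p=fit('w4',[(-44,-37,18),(44,-37,26)],[(416,202),(237,203)],131,[493,143,94])
print(p[:2]+6*np.array([np.cos(np.radians(p[2])),np.sin(np.radians(p[2]))]))
E
```

```text
w4 [576.  144.7  94. ] res px [ 0.8  0.3 -0.4  0.5 -1.4  0.9  0.6  0.1 -1.1 -0.3  1.6 -1.7]
w4 [576.6 144.8  94.3] res px [ 0.6 -0.3 -0.4 -0.4 -0.3  0.8]
w4 [511.2 380.7  85.2] res px [-1.8 -1.7  4.7 -0.3 -2.9  2.4]
w4 [494.3 142.3  92.7] res px [ 3.4  0.3 -3.3  0.1]
[493.97144908 148.29626134]
```

```bash
python3 -c "
from h import *
plan(575,151.2,100,4.1)"
```

```text
t7.47 row [0.04, 0.03, -0.84] [81.8, 2.8, 91.9] at [493.2 149.4 191.9] gap 13.2 F [-0.  -0.6 -3.3]
```

Emit:
{"op": "apply_moves", "data": {
  "deltas": [
    [0,0,-0.8,40,2,0,1],
    [0,0,-0.8,81.8,2.8,20,1],
    [0,0,-0.8,81.8,2.8,60,1],
    [0,0,-0.8,81.8,2.8,92,1],
    [0,0,-0.8,81.8,2.8,92,1],
    [0,0,-0.8,81.8,2.8,92,1],
    [0,0,-0.8,81.8,2.8,92,1],
    [0,0,-0.8,81.8,2.8,92,1]
  ]
}}

```text
t: 8.48
tcp_pos: [575.8, 153.9, 102.0]
orientation: [0.999, 0.037, 0.002, -0.0]
contact_force: [0.4, -0.6, -2.7]
finger_gap: 13.1
finger_force: 61.5
```

```bash
python3 -c "
from h import *
print(bot.read_state()['finger_force'])
plan(575,151.2,77,4.1)"
```

```text
61.46882403641939
t8.47 row [-0.02, -0.18, 0.15] [-1.0, 2.6, 25.0] at [575.8 153.9 102. ] gap 13.1 F [ 0.4 -0.6 -2.7]
```

Emit:
{"op": "apply_moves", "data": {
  "deltas": [
    [0,0,0,-1,2.6,12,1],
    [0,0,0,-1,2.6,22,1],
    [0,0,0,-1,2.6,22,1],
    [0,0,0,-1,2.6,22,1],
    [0,0,0,-1,2.6,22,1]
  ]
}}

```text
t: 9.1
tcp_pos: [574.1, 151.2, 78.6]
orientation: [0.999, 0.037, 0.0, -0.0]
contact_force: [0.4, -0.3, -2.7]
finger_gap: 12.9
finger_force: 62.2
```

```bash
python3 -c "
from h import *
im=snap('wrist','w5')
plan(575,151.2,73.5,4.1);plan(575,151.2,73.5,4.1)
for z in (16,): print(proj('w5',[[p[0],p[1],p[2]] for p in R.from_euler('z',94.1,degrees=True).apply([(49,-42,6),(-49,-42,6),(-44,-37,34.5),(44,-37,42.5)])+[576.2,145.2,0]]))
"
```

```text
t9.15 row [-0.02, -0.05, 0.16] [0.8, 0.0, 5.2] at [574.2 151.1  78.7] gap 13.0 F [ 0.2 -0.5 -3.1]
t9.15 row [-0.02, -0.05, 0.16] [0.8, 0.0, 5.2] at [574.2 151.1  78.7] gap 13.0 F [ 0.2 -0.5 -3.1]
[[236.45965979 182.32259369]
 [413.6826694  182.93027223]
 [417.09311475 199.60450401]
 [232.51832263 201.5269468 ]]
```

View pics/w5.png

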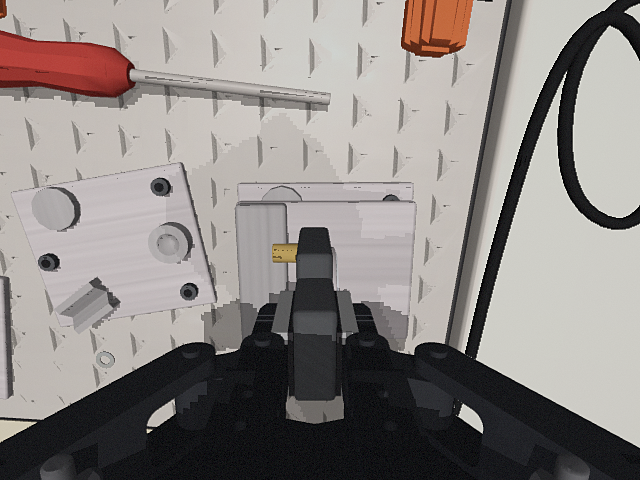

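w5 shows the mount hovering over the base, nearly aligned. Base far corners are at (238,183) and (413,182), and mount corners at (237,202) and (416,202). It needs less than 1 mm of correction.

Emit:
{"op": "apply_moves", "data": {
  "deltas": [
    [0,0,0,0.8,-0.5,1.5,1],
    [0,0,0,0.8,-0.5,3,1],
    [0,0,0,0.8,-0.5,4.2,1],
    [0,0,0,0.8,-0.5,4.7,1],
    [0,0,0,0.8,-0.5,4.7,1]
  ]
}}

```text
t: 9.78
tcp_pos: [574.6, 151.3, 73.6]
orientation: [0.999, 0.037, -0.0, 0.0]
contact_force: [-0.2, 0.1, -3.8]
finger_gap: 13.7
finger_force: 62.5
```

```bash
python3 -c "
from h import *
plan(575,151.2,73,4.1)"
```

```text
t9.78 row [0.01, 0.0, 0.15] [0.4, 0.1, 0.6] at [574.6 151.3  73.6] gap 13.7 F [-0.2  0.1 -3.8]
```

Emit:
{"op": "apply_moves", "data": {
  "deltas": [
    [0,0,0,0.3,0,0.8,1],
    [0,0,0,0.3,0,0.8,1],
    [0,0,0,0.3,0,0.8,0.4],
    [0,0,0,0.3,0,0.8,0],
    [0,0,0,0.3,0,0.8,-0.5],
    [0,0,0,0.3,0,0.8,-1],
    [0,0,0,0.3,0,0.8,-1],
    [0,0,0,0.3,0,0.8,-1]
  ]
}}

```text
t: 10.78
tcp_pos: [574.9, 151.5, 72.8]
orientation: [0.999, 0.037, 0.0, -0.0]
contact_force: [1.0, 0.3, -0.7]
finger_gap: 85.4
finger_force: 0.0
```

Emit:
{"op": "apply_moves", "data": {
  "deltas": [
    [0,0,0,0,0,-20,-1],
    [0,0,0,0,0,-60,-1],
    [0,0,0,0,0,-110,-1],
    [0,0,0,0,0,-110,-1],
    [0,0,0,0,0,-110,-1]
  ]
}}

```text
t: 11.4
tcp_pos: [575.0, 151.4, 183.8]
orientation: [0.999, 0.037, 0.001, 0.0]
contact_force: [-0.7, 0.5, -0.9]
finger_gap: 85.4
finger_force: 0.0
```

```bash
python3 - <<'E'
from h import *
snap('wrist','w6')
plan(596,-140,190,19.1)
P=R.from_euler('z',94.1,degrees=True).apply([(49,-42,6),(-49,-42,6),(-49,42,6),(49,42,6),(-44,-37,29.9),(-44,37,29.9),(44,-37,37.9),(44,37,37.9)])+[576.2,145.2,0]
print(np.round(proj('w6',P)).tolist())
im=cv2.imread('pics/w6.png')[100:340,160:480]; cv2.imwrite('pics/c6.png',cv2.resize(im,None,fx=2.5,fy=2.5,interpolation=cv2.INTER_CUBIC))
E
```

```text
t11.45 row [0.02, 0.06, -14.85] [0.1, 291.9, -7.3] at [574.2 151.1 182.6] gap 85.1 F [-0.6 -0.5 -0.2]
[[262.0, 170.0], [382.0, 170.0], [377.0, 268.0], [265.0, 268.0], [380.0, 179.0], [376.0, 272.0], [263.0, 180.0], [266.0, 275.0]]
```

View pics/c6.png

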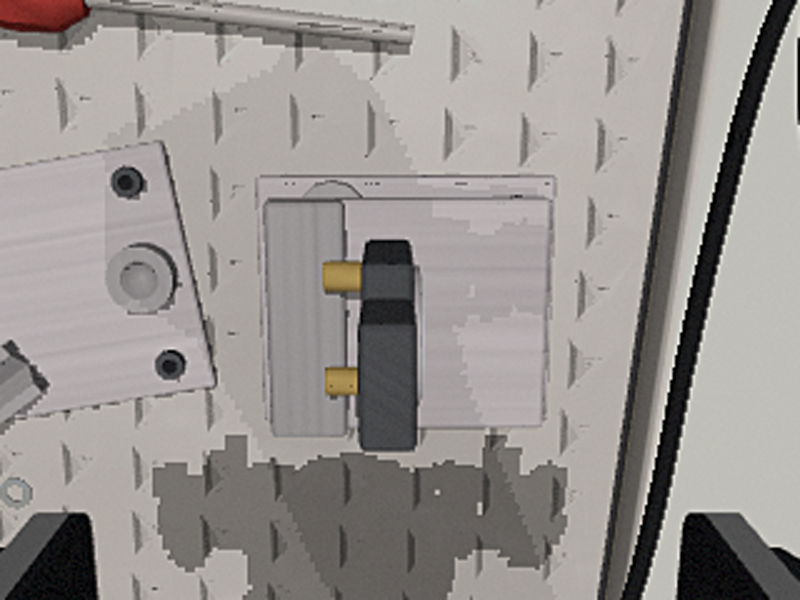

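The crop shows mount A sitting square on the base. Its corners map to (380,180), (377,271), (266,180) and (269,274), matching the seated prediction within about 2 px. Next is mount B, which I'll grasp with a 10° wrist tilt for clearance from the chambers.

```bash
cat >> h.py <<'E'
def plan2(x,y,z,yaw,tilt):
    "grasp point target, tool tilted by tilt about its y"
    s=bot.read_state(); R0=R.from_quat(s['orientation'])
    R1=R.from_euler('z',yaw,degrees=True)*R.from_euler('x',180,degrees=True)*R.from_euler('y',tilt,degrees=True)
    g=s['tcp_pos']-19*R0.apply([0,0,1]); t=np.array([x,y,z])+19*R1.apply([0,0,1])
    print('t%.2f'%s['t'],'row',np.round((R0.inv()*R1).as_rotvec(degrees=True),2).tolist(),np.round(R0.inv().apply(t-s['tcp_pos']),1).tolist(),'grasp at',np.round(g,1),'gap %.1f'%s['finger_gap'],'F',np.round(s['contact_force'],1))
E
python3 -c "
from h import *
plan2(530,-120,200,19.4,10)"
```

```text
t11.45 row [1.34, 10.0, -15.11] [-61.1, 266.2, 1.5] grasp at [574.3 151.1 201.6] gap 85.1 F [-0.6 -0.5 -0.2]
```

Emit:
{"op": "apply_moves", "data": {
  "deltas": [
    [0,0,0,-40,40,0,-1],
    [0.4,5,-5,-61,95,0,-1],
    [1,8,-10,-61,150,0,-1],
    [1.3,10,-15.1,-61,210,1,-1],
    [1.3,10,-15.1,-61,266,1.5,-1],
    [1.3,10,-15.1,-61,266,1.5,-1],
    [1.3,10,-15.1,-61,266,1.5,-1]
  ]
}}

```text
t: 12.32
tcp_pos: [532.7, -117.8, 179.9]
orientation: [0.982, 0.167, 0.085, -0.016]
contact_force: [-0.2, 0.3, 0.6]
finger_gap: 85.3
finger_force: 0.0
```

```bash
python3 -c "
from h import *
plan2(599.3,-140.8,135,19.4,10)"
```

```text
t12.32 row [-0.11, 0.06, -0.06] [46.7, 43.9, 72.7] grasp at [ 529.6 -118.9  198.6] gap 85.3 F [-0.2  0.3  0.6]
```

Emit:
{"op": "apply_moves", "data": {
  "deltas": [
    [0,0,0,16,15,24,-1],
    [0,0,0,31,29,48,-1],
    [0,0,0,46.7,44,72.5,-1],
    [0,0,0,46.7,44,72.5,-1],
    [0,0,0,46.7,44,72.5,-1],
    [0,0,0,46.7,44,72.5,-1]
  ]
}}

```text
t: 13.08
tcp_pos: [603.5, -139.4, 119.0]
orientation: [0.982, 0.169, 0.087, -0.014]
contact_force: [0.3, -0.2, -0.5]
finger_gap: 85.2
finger_force: 0.0
```

```bash
python3 - <<'E'
from h import *
snap('wrist','w7')
plan2(599.3,-140.8,80,19.4,10)
P=R.from_euler('z',109.4,degrees=True).apply([(-44,-37,18),(-44,37,18),(44,-37,26),(44,37,26)])+[601.3,-146.5,0]
print(np.round(proj('w7',P)).tolist())
E
```

```text
t13.12 row [0.06, -0.1, 0.06] [-11.2, -0.5, 56.7] grasp at [ 600.5 -140.8  137.8] gap 85.4 F [-0.6 -0.2  0.4]
[[390.0, 223.0], [388.0, 333.0], [254.0, 223.0], [255.0, 337.0]]
```

View pics/w7.png

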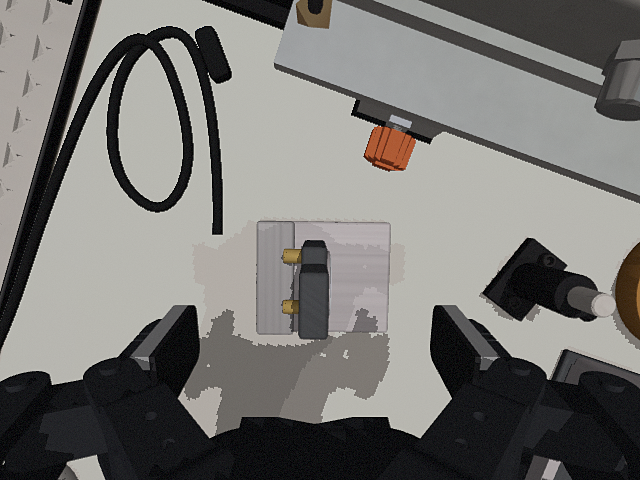

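w7 shows mount B where predicted. Corners are (390,222), (388,331), (257,221) and (258,334), within about 1 mm, so I'll descend and grasp.

Emit:
{"op": "apply_moves", "data": {
  "deltas": [
    [0,0,0,-5,-0.5,28,-1],
    [0,0,0,-10.4,-0.5,56,-1],
    [0,0,0,-10.4,-0.5,56.7,-1],
    [0,0,0,-10.4,-0.5,56.7,-1],
    [0,0,0,-10.4,-0.5,56.7,0.5],
    [0,0,0,-10.4,-0.5,56.7,1],
    [0,0,0,-10.4,-0.5,56.7,1],
    [0,0,0,-10.4,-0.5,56.7,1]
  ]
}}

```text
t: 14.12
tcp_pos: [603.2, -139.8, 60.6]
orientation: [0.982, 0.168, 0.086, -0.015]
contact_force: [-1.1, -2.9, -0.1]
finger_gap: 13.5
finger_force: 61.9
```

Emit:
{"op": "apply_moves", "data": {
  "deltas": [
    [0,0,0,0,0,0,1],
    [0,0,0,0,0,0,1],
    [0,0,0,0,0,0,1]
  ]
}}

```text
t: 14.5
tcp_pos: [603.3, -140.0, 60.6]
orientation: [0.982, 0.168, 0.086, -0.015]
contact_force: [-1.2, 0.4, 2.6]
finger_gap: 13.5
finger_force: 61.3
```

```bash
python3 -c "
from h import *
print(bot.read_state()['finger_force'])
plan2(599.3,-140.8,115,19.4,10)
plan2(470,-70,215,6,10)"
```

```text
61.31475501693785
t14.50 row [0.02, -0.06, -0.01] [5.5, -0.5, -35.3] grasp at [ 600.2 -141.    79.3] gap 13.5 F [-1.2  0.4  2.6]
t14.50 row [-2.31, -0.06, 13.19] [-74.1, -109.4, -151.0] grasp at [ 600.2 -141.    79.3] gap 13.5 F [-1.2  0.4  2.6]
```

Emit:
{"op": "apply_moves", "data": {
  "deltas": [
    [0,0,0,5,0,-30,1],
    [0,0,0,-10,-10,-60,1],
    [0,0,4,-40,-50,-95,1],
    [-1,0,8,-65,-90,-130,1],
    [-2.3,0,13.2,-74,-109,-151,1],
    [-2.3,0,13.2,-74,-109,-151,1],
    [-2.3,0,13.2,-74,-109,-151,1]
  ]
}}

```text
t: 15.38
tcp_pos: [472.9, -70.7, 195.2]
orientation: [0.995, 0.052, 0.087, -0.005]
contact_force: [0.1, -0.1, -3.8]
finger_gap: 13.6
finger_force: 60.4
```

```bash
python3 -c "
from h import *
print(bot.read_state()['finger_force'])
plan2(430,385,215,-6,10)"
```

```text
60.401244359090924
t15.38 row [-2.09, 0.01, 11.84] [8.4, -457.0, 0.4] grasp at [469.7 -71.  213.9] gap 13.6 F [ 0.1 -0.1 -3.8]
```

Emit:
{"op": "apply_moves", "data": {
  "deltas": [
    [0,0,3,0,-60,0,1],
    [-1,0,6,0,-120,0,1],
    [-1.5,0,9,3,-180,0,1],
    [-2.1,0,11.8,6,-240,0,1],
    [-2.1,0,11.8,8,-300,0,1],
    [-2.1,0,11.8,8,-360,0,1],
    [-2.1,0,11.8,8,-420,0,1],
    [-2.1,0,11.8,8.4,-457,0,1]
  ]
}}

```text
t: 16.38
tcp_pos: [433.2, 388.5, 195.3]
orientation: [0.995, -0.051, 0.085, 0.003]
contact_force: [0.5, 0.2, -3.9]
finger_gap: 13.3
finger_force: 60.6
```

Emit:
{"op": "apply_moves", "data": {
  "deltas": [
    [0,0,0,0,0,0,1],
    [0,0,0,0,0,0,1],
    [0,0,0,0,0,0,1]
  ]
}}

```text
t: 16.75
tcp_pos: [435.2, 382.7, 196.5]
orientation: [0.995, -0.054, 0.087, 0.006]
contact_force: [0.5, -0.5, -4.2]
finger_gap: 12.9
finger_force: 60.6
```

```bash
python3 - <<'E'
from h import *
snap('wrist','w8')
print(bot.read_state()['finger_force'])
plan2(430,385,215,-6,10)
P=R.from_euler('z',83.6,degrees=True).apply(BASE+[(49,-42,6),(-49,-42,6),(-49,42,6),(49,42,6)])+[511,386,0]
print(np.round(proj('w8',P)).tolist())
E
```

```text
60.581301734782755
t16.80 row [0.12, -0.01, -0.2] [-2.2, -1.6, 0.1] grasp at [432.  383.2 215.5] gap 13.0 F [ 0.1 -0.6 -2.7]
[[272.0, 135.0], [340.0, 169.0], [272.0, 203.0], [244.0, 121.0], [357.0, 121.0], [356.0, 219.0], [245.0, 218.0]]
```

View pics/w8.png

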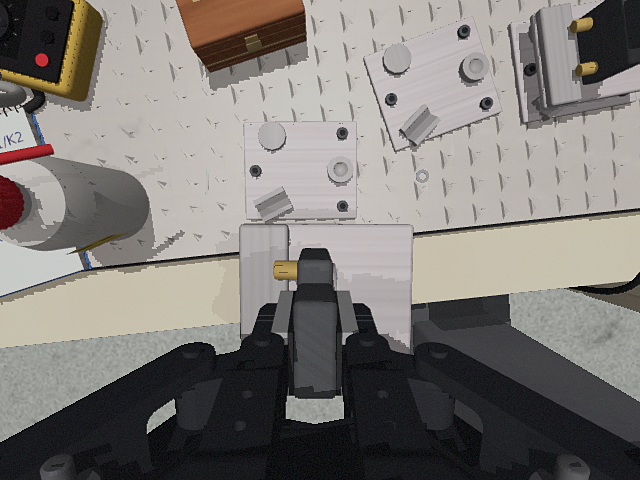

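w8 shows the target base with corners (245,122), (356,122), (356,219) and (247,218), matching the prediction. The held mount's far corners are at (240,225) and (412,225).

```bash
python3 - <<'E'
from h import *
s=bot.read_state()
p=fit('w8',[(-44,-37,18),(44,-37,26)],[(412,225),(238,225)],136.2,[432,377,84])
c=np.array([np.cos(np.radians(83.6)),np.sin(np.radians(83.6))])
lug=p[:2]+6*np.array([np.cos(np.radians(p[2])),np.sin(np.radians(p[2]))])
print('lug',lug,'target lug',np.array([511,386])+6*c)
plan2(510,391.8,120,-6.4,10)
E
```

```text
w8 [430.9 376.7  83.6] res px [ 2.1  0.1 -2.   0. ]
lug [431.56177249 382.63506486] target lug [511.66881359 391.96260751]
t16.80 row [0.05, -0.01, 0.19] [58.9, -17.2, 107.4] grasp at [432.  383.2 215.5] gap 13.0 F [ 0.1 -0.6 -2.7]
```

Emit:
{"op": "apply_moves", "data": {
  "deltas": [
    [0,0,0,30,-9,0,1],
    [0,0,0,60,-17.9,20,1],
    [0,0,0,60.9,-17.9,70,1],
    [0,0,0,60.9,-17.9,107,1],
    [0,0,0,60.9,-17.9,107,1],
    [0,0,0,60.9,-17.9,107,1]
  ]
}}

```text
t: 17.55
tcp_pos: [514.9, 395.2, 104.5]
orientation: [0.995, -0.053, 0.088, 0.004]
contact_force: [-0.6, 1.4, -1.9]
finger_gap: 13.5
finger_force: 60.6
```

```bash
python3 -c "
from h import *
plan2(512,392.3,98,-6.4,10)"
```

```text
t17.55 row [-0.19, -0.13, 0.34] [-3.7, 3.3, 25.0] grasp at [511.6 395.5 123.2] gap 13.5 F [-0.6  1.4 -1.9]
```

Emit:
{"op": "apply_moves", "data": {
  "deltas": [
    [0,0,0,-2,3.3,12,1],
    [0,0,0,-3.7,3.3,25,1],
    [0,0,0,-3.7,3.3,25,1],
    [0,0,0,-3.7,3.3,25,1],
    [0,0,0,-3.7,3.3,25,1]
  ]
}}

```text
t: 18.18
tcp_pos: [514.6, 392.0, 78.2]
orientation: [0.995, -0.052, 0.088, 0.004]
contact_force: [-0.4, 0.2, -2.9]
finger_gap: 13.3
finger_force: 60.5
```

```bash
python3 -c "
from h import *
snap('wrist','w9')
plan2(512,392.3,92,-6.4,10)
P=R.from_euler('z',83.6,degrees=True).apply([(49,-42,6),(-49,-42,6),(-44,-37,36.5),(44,-37,44.5)])+[511,386,0]
print(np.round(proj('w9',P),1).tolist())"
```

```text
t18.23 row [-0.13, -0.09, 0.41] [-0.2, -0.0, 5.0] grasp at [511.3 392.3  96.9] gap 13.5 F [-0.1 -0.1 -3.1]
[[240.8, 212.3], [410.3, 213.7], [414.8, 224.2], [236.1, 223.3]]
```

View pics/w9.png

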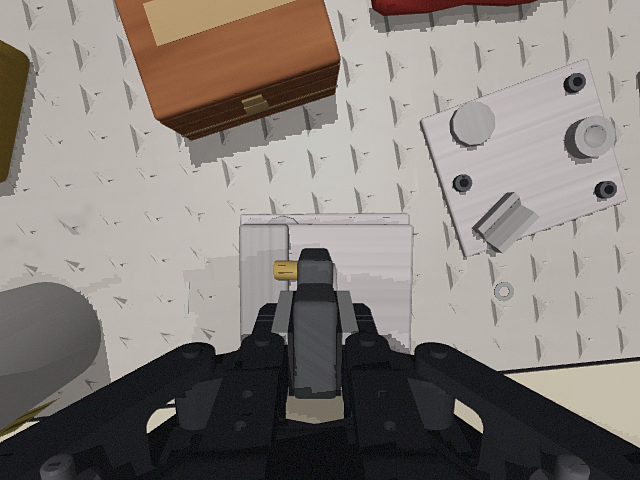

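w9 shows the mount hovering squarely over the base. Base far corners are (241,213) and (410,213), and mount corners (240,225) and (412,225). I'll lower and release.

Emit:
{"op": "apply_moves", "data": {
  "deltas": [
    [0,0,0,0,0,1.5,1],
    [0,0,0,-0.1,0,3,1],
    [0,0,0,-0.2,0,4.5,1],
    [0,0,0,-0.2,0,5,1],
    [0,0,0,-0.2,0,5,1]
  ]
}}

```text
t: 18.85
tcp_pos: [515.0, 391.7, 73.0]
orientation: [0.995, -0.052, 0.088, 0.004]
contact_force: [0.5, 0.2, -3.0]
finger_gap: 13.3
finger_force: 60.8
```

```bash
python3 -c "
from h import *
plan2(512,392.3,91.5,-6.4,10)"
```

```text
t18.85 row [-0.09, -0.06, 0.41] [0.2, -0.3, 0.2] grasp at [511.7 392.   91.7] gap 13.3 F [ 0.5  0.2 -3. ]
```

Emit:
{"op": "apply_moves", "data": {
  "deltas": [
    [0,0,0,0.2,-0.3,0.4,1],
    [0,0,0,0.2,-0.3,0.4,1],
    [0,0,0,0.2,-0.3,0.4,0.4],
    [0,0,0,0.2,-0.3,0.4,0],
    [0,0,0,0.2,-0.3,0.4,-0.5],
    [0,0,0,0.2,-0.3,0.4,-1],
    [0,0,0,0.2,-0.3,0.4,-1],
    [0,0,0,0.2,-0.3,0.4,-1]
  ]
}}

```text
t: 19.85
tcp_pos: [515.3, 391.7, 72.4]
orientation: [0.995, -0.052, 0.088, 0.005]
contact_force: [1.0, -0.1, -0.4]
finger_gap: 85.3
finger_force: 0.0
```

Emit:
{"op": "apply_moves", "data": {
  "deltas": [
    [0,0,0,-4,0,-20,-1],
    [0,-3,0,-11,0,-60,-1],
    [0,-10,0,-19,0,-108,-1],
    [0,-10,0,-19,0,-108,-1],
    [0,-10,0,-19,0,-108,-1],
    [0,-10,0,-19,0,-108,-1]
  ]
}}

```text
t: 20.6
tcp_pos: [476.7, 394.9, 174.3]
orientation: [0.999, -0.052, -0.0, 0.001]
contact_force: [0.8, 1.2, 0.3]
finger_gap: 85.4
finger_force: 0.0
```

```bash
python3 - <<'E'
from h import *
snap('wrist','w10')
P=R.from_euler('z',83.6,degrees=True).apply([(49,-42,6),(-49,-42,6),(-49,42,6),(49,42,6),(-44,-37,29.9),(-44,37,29.9),(44,-37,37.9),(44,37,37.9)])+[511,386,0]
p=proj('w10',P); print(np.round(p,1).tolist())
im=cv2.imread('pics/w10.png'); 
# side by side with the rail from w1 for one view
a=cv2.resize(im[100:320,200:440],None,fx=1.6,fy=1.6,interpolation=cv2.INTER_CUBIC)
b=cv2.resize(cv2.imread('pics/w1.png')[80:280,410:520],None,fx=3,fy=3,interpolation=cv2.INTER_CUBIC)[:600]
c=np.zeros((600,384+b.shape[1],3),np.uint8); c[:352,:384]=a; c[:b.shape[0],384:]=b
print(c.shape); cv2.imwrite('pics/c10.png',c)
plan(480,-300,250,0)
E
```

```text
[[257.1, 124.6], [384.8, 125.7], [379.0, 232.2], [260.2, 231.2], [383.3, 131.9], [377.9, 233.0], [258.1, 130.6], [261.0, 234.6]]
(600, 714, 3)
t20.65 row [0.11, 0.05, -5.93] [75.1, 691.1, -74.5] at [476.7 395.  174.1] gap 85.4 F [-0.3  0.3  0.5]
```

Emit:
{"op": "apply_moves", "data": {
  "deltas": [
    [0,0,0,0,0,-40,-1],
    [0,0,-8,6,60,-50,-1],
    [0,0,-18,12,120,-50,-1],
    [0,0,-28,18,180,-50,-1],
    [0,0,-38,24,240,-50,-1],
    [0,0,-48,30,300,-50,-1],
    [0,0,-58,36,360,-50,-1],
    [0,0,-68,42,420,-50,-1]
  ]
}}

```text
t: 21.65
tcp_pos: [475.9, 10.2, 224.6]
orientation: [0.878, 0.479, -0.0, 0.0]
contact_force: [0.8, -0.3, -0.2]
finger_gap: 85.5
finger_force: 0.0
```

```bash
python3 -c "
from h import *
plan(505,-385,210,90); print(bot.read_state()['q'])"
```

```text
t21.65 row [-0.03, 0.03, -32.78] [-316.4, 238.4, 14.7] at [475.9  10.2 224.6] gap 85.5 F [ 0.8 -0.3 -0.2]
[ 0.43949882  0.09467078 -0.56953081  1.98639265  0.05821337  1.07672035
 -0.72777952]
```

Emit:
{"op": "apply_moves", "data": {
  "deltas": [
    [0,0,-8,-47,36,0,-1],
    [0,0,-17,-95,72,0,-1],
    [0,0,-26,-143,107,0,-1],
    [0,0,-32.8,-190,143,0,-1],
    [0,0,-32.8,-238,179,7,-1],
    [0,0,-32.8,-285,215,14,-1],
    [0,0,-32.8,-316,238,14.7,-1],
    [0,0,-32.8,-316,238,14.7,-1]
  ]
}}

```text
t: 22.65
tcp_pos: [501.0, -387.5, 208.7]
orientation: [0.712, 0.703, -0.001, -0.001]
contact_force: [0.4, 0.3, 0.0]
finger_gap: 85.4
finger_force: 0.0
```

Emit:
{"op": "apply_moves", "data": {
  "deltas": [
    [0,0,0,0,0,0,-1],
    [0,0,0,0,0,0,-1],
    [0,0,0,0,0,0,-1]
  ]
}}

```text
t: 23.02
tcp_pos: [504.2, -381.4, 211.0]
orientation: [0.708, 0.706, 0.0, 0.0]
contact_force: [0.4, -0.2, -0.0]
finger_gap: 85.5
finger_force: 0.0
```

```bash
python3 - <<'E'
from h import *
snap('wrist','w11')
plan(505,-385,210,90)
a=cv2.resize(cv2.imread('pics/w10.png')[100:250,230:410],None,fx=1.6,fy=1.6,interpolation=cv2.INTER_CUBIC)
b=cv2.imread('pics/w11.png')
c=np.zeros((600,640,3),np.uint8); c[:460]=cv2.resize(b[:460],(640,460))
# inset of the w10 in the lower part
a=cv2.resize(cv2.imread('pics/w10.png')[110:250,240:400],(160,140)); c[460:600,:160]=a
im=snap('top','top1'); t=cv2.imread('pics/top1.png')[175:290,180:420]; c[460:575,200:440]=t
cv2.imwrite('pics/c11.png',c)
E
```

```text
t23.07 row [0.07, 0.01, -0.2] [-3.2, 0.9, 1.1] at [ 504.1 -381.8  211.1] gap 85.2 F [-0.4  0.8  0.5]
```

View pics/c11.png

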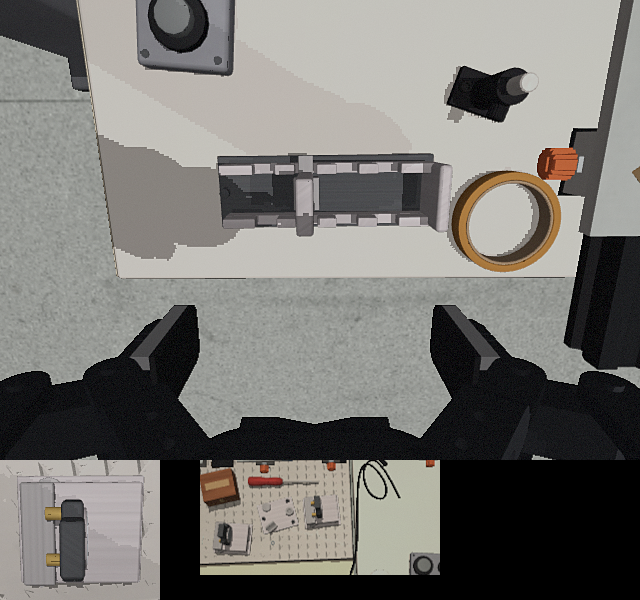

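The composite shows:
- **Mount B:** it is seated, with inset corners within about 2 px of the prediction.
- **Rail:** it runs along image x, with its left plate corner at (218,157), left end of the lower wall at (222,228) and the post at (443,197).
- **Tab top:** columns 296–313, rows about 177–236.
- **Bystanders:** they look unmoved.

```bash
python3 - <<'E'
from h import *
print('tab',[np.round(ray('w11',u,v,92),1).tolist() for u,v in [(304.5,206),(296,236),(313,236),(304.5,177)]])
print('bar',np.round(ray('w11',304,162,32),1))
print('post',[np.round(ray('w11',u,v,60),1).tolist() for u,v in [(436,163),(451,165),(451,231),(436,231)]])
p=fit('w11',[(-32,-95,6),(26,-95,36),(-32,93,6)],[(218,157),(222,228),(434,155)],0,[513,-357,-90])
d=np.array([np.cos(np.radians(p[2]+90)),np.sin(np.radians(p[2]+90))])
print('stop pred',p[:2]-17*d,'target',p[:2]+17*d)
print(np.round(proj('w11',[[*(p[:2]-17*d),92]]),1))
# fine image crop edges: intensity profile along row 220 and along col 304
im=cv2.cvtColor(cv2.imread('pics/w11.png'),cv2.COLOR_BGR2GRAY)
print(im[225,285:325].tolist()); print(im[150:245,304].tolist())
E
```

```text
tab [[497.7, -359.0, 92.0], [491.6, -380.1, 92.0], [503.5, -380.1, 92.0], [497.9, -339.4, 92.0]]
bar [ 496.2 -332.9   32. ]
post [[595.0, -332.4, 60.0], [606.3, -333.9, 60.0], [610.9, -384.3, 60.0], [599.2, -384.3, 60.0]]
w11 [ 518.1 -360.8  -89.3] res px [ 2.7  0.1 -4.1  1.4  1.5 -1.2]
stop pred [ 501.05147435 -361.02574132] target [ 535.04892401 -360.60930819]
[[309.4 208.9]]
[122, 118, 120, 121, 120, 118, 117, 119, 125, 123, 98, 83, 100, 103, 106, 105, 106, 109, 105, 104, 102, 102, 97, 100, 99, 104, 101, 89, 58, 73, 67, 73, 95, 181, 177, 174, 174, 175, 176, 173]
[183, 186, 190, 103, 113, 81, 158, 158, 157, 156, 156, 155, 155, 156, 155, 155, 154, 155, 155, 156, 159, 165, 61, 72, 76, 72, 76, 69, 76, 141, 159, 170, 177, 173, 175, 177, 174, 169, 170, 172, 173, 176, 180, 175, 175, 172, 173, 174, 172, 170, 169, 169, 170, 170, 172, 172, 172, 173, 175, 174, 173, 176, 175, 87, 96, 102, 104, 105, 106, 105, 104, 107, 104, 106, 108, 104, 103, 100, 99, 99, 107, 103, 103, 103, 101, 88, 154, 203, 195, 194, 194, 194, 195, 194, 195]
```

```bash
python3 -c "
from h import *
plan(497.7,-359.5,110,90.3)"
```

```text
t23.12 row [0.06, 0.02, -0.53] [22.7, -6.5, 101.1] at [ 504.  -382.2  211.1] gap 85.6 F [ 0.2 -1.   0.3]
```

Emit:
{"op": "apply_moves", "data": {
  "deltas": [
    [0,0,-0.5,22.7,-6.5,30,-1],
    [0,0,-0.5,22.7,-6.5,70,-1],
    [0,0,-0.5,22.7,-6.5,101,-1],
    [0,0,-0.5,22.7,-6.5,101,-1],
    [0,0,-0.5,22.7,-6.5,101,-1],
    [0,0,-0.5,22.7,-6.5,101,-1]
  ]
}}

```text
t: 23.88
tcp_pos: [498.9, -361.3, 112.0]
orientation: [0.706, 0.708, 0.001, 0.002]
contact_force: [-0.7, -0.3, 0.1]
finger_gap: 85.2
finger_force: 0.0
```

```bash
python3 -c "
from h import *
snap('wrist','w12')
plan(497.7,-359.5,56,90.3)
im=cv2.cvtColor(cv2.imread('pics/w12.png'),cv2.COLOR_BGR2GRAY)
print(np.round(proj('w12',[[497.7-6,-359.5,92],[497.7+6,-359.5,92],[497.7,-379.5,92],[497.7,-339.5,92]]),1))
for r in range(200,400,15): print(r,im[r,260:370:3].tolist())
"
```

```text
t23.93 row [0.22, 0.13, -0.13] [1.9, -1.2, 55.8] at [ 498.7 -361.3  111.8] gap 85.4 F [ 0.7 -1.1  0.3]
[[298.2 287.7]
 [324.8 287.7]
 [311.5 328. ]
 [311.6 244.9]]
200 [75, 77, 74, 80, 78, 79, 77, 77, 78, 79, 37, 40, 43, 35, 162, 160, 160, 161, 160, 162, 158, 39, 33, 29, 36, 35, 35, 36, 34, 30, 31, 34, 36, 36, 36, 33, 36]
215 [108, 107, 102, 187, 179, 177, 181, 181, 176, 180, 177, 184, 67, 107, 157, 159, 160, 158, 158, 162, 152, 107, 73, 183, 179, 180, 185, 181, 179, 182, 177, 178, 179, 179, 177, 179, 178]
230 [42, 43, 43, 40, 43, 41, 43, 49, 43, 44, 40, 44, 92, 97, 79, 78, 77, 80, 82, 81, 84, 94, 93, 38, 41, 40, 43, 41, 45, 44, 78, 77, 79, 74, 80, 80, 77]
245 [48, 52, 48, 44, 43, 42, 45, 44, 44, 43, 41, 44, 95, 81, 77, 78, 77, 76, 77, 77, 82, 70, 95, 43, 35, 44, 40, 42, 43, 42, 77, 78, 77, 77, 74, 76, 77]
260 [46, 49, 49, 51, 51, 51, 53, 48, 48, 53, 53, 49, 93, 100, 106, 109, 107, 105, 103, 107, 110, 88, 96, 66, 79, 76, 77, 74, 79, 77, 79, 78, 76, 76, 75, 78, 76]
275 [200, 198, 203, 132, 129, 93, 84, 87, 89, 83, 85, 83, 84, 105, 107, 105, 109, 107, 107, 103, 103, 81, 97, 72, 79, 78,
[... 865 characters left out ...]
 165, 169, 171, 173, 170, 165, 176, 165, 174, 166, 176, 169, 160, 174, 168, 164, 166, 170, 174, 168, 160, 168, 166, 174, 164, 160]
365 [158, 165, 168, 163, 166, 155, 164, 165, 159, 165, 172, 159, 161, 158, 164, 158, 156, 158, 159, 156, 163, 166, 161, 161, 153, 155, 163, 166, 165, 155, 175, 160, 152, 161, 173, 165, 161]
380 [158, 167, 160, 158, 164, 158, 155, 163, 157, 147, 166, 159, 159, 162, 146, 155, 159, 149, 160, 162, 160, 145, 163, 162, 163, 158, 162, 160, 158, 153, 173, 168, 168, 165, 161, 154, 169]
395 [166, 153, 167, 175, 154, 160, 165, 159, 163, 157, 156, 155, 167, 158, 159, 162, 153, 161, 168, 169, 164, 168, 152, 151, 169, 170, 167, 162, 160, 157, 158, 168, 157, 158, 158, 165, 161]
```

Emit:
{"op": "apply_moves", "data": {
  "deltas": [
    [0,0,0,1.9,-1.2,28,-1],
    [0,0,0,1.9,-1.2,55.5,-1],
    [0,0,0,1.9,-1.2,55.5,-1],
    [0,0,0,1.9,-1.2,55.5,0.5],
    [0,0,0,1.9,-1.2,55.5,1],
    [0,0,0,1.9,-1.2,55.5,1],
    [0,0,0,1.9,-1.2,55.5,1],
    [0,0,0,1.9,-1.2,55.5,1]
  ]
}}

```text
t: 24.92
tcp_pos: [497.0, -358.8, 55.0]
orientation: [0.706, 0.708, 0.001, 0.001]
contact_force: [0.2, -0.3, 2.2]
finger_gap: 11.6
finger_force: 58.8
```

Emit:
{"op": "apply_moves", "data": {
  "deltas": [
    [0,0,0,0,0,0,1],
    [0,0,0,0,0,0,1],
    [0,0,0,0,0,-14,1],
    [0,0,0,0,0,-28,1],
    [0,0,0,0,0,-28,1],
    [0,0,0,0,0,-28,1],
    [0,0,0,0,0,-28,1]
  ]
}}

```text
t: 25.8
tcp_pos: [495.5, -358.2, 81.6]
orientation: [0.706, 0.708, 0.0, -0.0]
contact_force: [1.4, -0.0, -2.7]
finger_gap: 11.4
finger_force: 58.9
```

```bash
python3 -c "
from h import *
s=bot.read_state();print(s['finger_force'])
plan(532.2,-359.2,84,90.3)"
```

```text
58.876925110816956
t25.80 row [-0.02, -0.04, -0.13] [-1.1, 36.7, -2.4] at [ 495.5 -358.2   81.6] gap 11.4 F [ 1.4 -0.  -2.7]
```

Emit:
{"op": "apply_moves", "data": {
  "deltas": [
    [0,0,0,-0.5,18,0,1],
    [0,0,0,-0.8,36.3,0,1],
    [0,0,0,-0.8,36.3,0,1],
    [0,0,0,-0.8,36.3,0,1],
    [0,0,0,-0.8,36.3,0,1]
  ]
}}

```text
t: 26.42
tcp_pos: [531.0, -359.5, 81.9]
orientation: [0.706, 0.708, -0.0, -0.0]
contact_force: [0.0, -0.1, -2.8]
finger_gap: 11.2
finger_force: 58.9
```

```bash
python3 -c "
from h import *
snap('wrist','w13')
plan(531.8,-358.8,55.5,90.3)"
```

```text
t26.48 row [-0.02, 0.0, -0.18] [0.7, 0.6, 26.5] at [ 531.3 -359.5   82. ] gap 11.5 F [ 0.5 -0.1 -3.1]
```

Emit:
{"op": "apply_moves", "data": {
  "deltas": [
    [0,0,0,0.7,0.6,8,1],
    [0,0,0,0.7,0.6,14,1],
    [0,0,0,0.7,0.6,18,1],
    [0,0,0,0.7,0.6,20,1],
    [0,0,0,0.7,0.6,20,1]
  ]
}}

```text
t: 27.1
tcp_pos: [533.0, -358.4, 62.1]
orientation: [0.706, 0.708, 0.0, 0.0]
contact_force: [0.2, -0.2, -2.2]
finger_gap: 10.8
finger_force: 59.0
```

Emit:
{"op": "apply_moves", "data": {
  "deltas": [
    [0,0,0,0,0,2,1],
    [0,0,0,0,0,4,1],
    [0,0,0,0,0,6,1],
    [0,0,0,0,0,6,1],
    [0,0,0,0,0,6,1]
  ]
}}

```text
t: 27.72
tcp_pos: [533.1, -358.5, 56.3]
orientation: [0.706, 0.708, 0.0, 0.0]
contact_force: [0.4, 1.0, -2.6]
finger_gap: 11.4
finger_force: 59.0
```

Emit:
{"op": "apply_moves", "data": {
  "deltas": [
    [0,0,0,0,-0.6,1,1],
    [0,0,0,0,-0.6,1,1],
    [0,0,0,0,-0.6,1,0.4],
    [0,0,0,0,-0.6,1,0],
    [0,0,0,0,-0.6,1,-0.5],
    [0,0,0,0,-0.6,1,-1],
    [0,0,0,0,-0.6,1,-1],
    [0,0,0,0,-0.6,1,-1]
  ]
}}

```text
t: 28.72
tcp_pos: [532.5, -358.4, 55.3]
orientation: [0.706, 0.708, 0.0, 0.0]
contact_force: [0.2, 0.2, 0.0]
finger_gap: 85.4
finger_force: 0.0
```

Emit:
{"op": "apply_moves", "data": {
  "deltas": [
    [0,0,0,0,0,-30,-1],
    [0,0,0,0,0,-70,-1],
    [0,0,0,0,0,-110,-1],
    [0,0,0,0,0,-150,-1],
    [0,0,0,0,0,-150,-1],
    [0,0,0,0,0,-150,-1]
  ]
}}

```text
t: 29.48
tcp_pos: [531.9, -358.3, 204.8]
orientation: [0.706, 0.708, 0.0, -0.0]
contact_force: [-1.0, -0.0, -0.6]
finger_gap: 85.5
finger_force: 0.0
```

```bash
python3 - <<'E'
from h import *
snap('wrist','w14'); snap('top','top2')
plan(440,-150,210,90)
# predicted tab/bar outline in w14 if seated at target
im=cv2.cvtColor(cv2.imread('pics/w14.png'),cv2.COLOR_BGR2GRAY)
c=np.array([532.5,-358.8])
p=proj('w14',[[c[0]-6,c[1]-20,92],[c[0]+6,c[1]-20,92],[c[0]-6,c[1]+20,92],[c[0]+6,c[1]+20,92]]); print(np.round(p,1).tolist())
r=int(p[0,1])-6; print(r,im[r,int(p[0,0])-10:int(p[1,0])+11].tolist())
u=int(p[:,0].mean()); print(im[int(p[2,1])-10:int(p[0,1])+10,u].tolist())
# mounts in top view: dark cell centroids before/after on bench
for f in('top1','top2'):
    g=cv2.cvtColor(cv2.imread('pics/%s.png'%f),cv2.COLOR_BGR2GRAY)
    for (x0,y0,x1,y1) in[(195,225,240,275),(285,205,325,250)]:
        m=g[y0:y1,x0:x1]<70; yy,xx=np.nonzero(m); print(f,xx.mean()+x0,yy.mean()+y0,m.sum())
a=cv2.imread('pics/top1.png').astype(int);b=cv2.imread('pics/top2.png').astype(int)
d=np.abs(a-b).sum(2); print('diff bench',(d[190:285,150:330]>90).sum())
E
```

```text
t29.57 row [-0.12, -0.1, 0.18] [208.2, -90.5, -6.1] at [ 531.1 -357.9  203.4] gap 85.1 F [-1.3 -1.  -0.3]
[[306.4, 268.6], [323.6, 268.6], [306.3, 211.8], [324.2, 211.9]]
262 [194, 195, 194, 195, 197, 195, 196, 195, 194, 197, 200, 117, 167, 189, 188, 185, 181, 182, 179, 177, 181, 186, 189, 188, 187, 185, 169, 135, 171, 200, 196, 195, 194, 195, 196, 193, 194, 196]
[85, 73, 74, 71, 76, 72, 73, 78, 76, 78, 74, 74, 74, 117, 167, 169, 93, 101, 103, 107, 107, 100, 101, 101, 107, 106, 109, 107, 107, 101, 104, 100, 103, 100, 99, 101, 100, 103, 102, 101, 100, 102, 104, 103, 104, 104, 99, 103, 98, 102, 106, 105, 103, 99, 109, 187, 178, 176, 172, 169, 182, 177, 184, 189, 186, 182, 184, 185, 156, 150, 201, 196, 195, 195, 195, 195, 193]
top1 207.04310344827587 250.98706896551724 232
top1 297.725 227.21666666666667 120
top2 207.28761061946904 251.07079646017698 226
top2 297.65486725663715 227.50442477876106 113
diff bench 0
```

Emit:
{"op": "apply_moves", "data": {
  "deltas": [
    [0,0,0,40,-30,0,1],
    [0,0,0,80,-60,0,1],
    [0,0,0,120,-90,0,1],
    [0,0,0,158,-118,0,1],
    [0,0,0,158,-118,0,1],
    [0,0,0,158,-118,0,1],
    [0,0,0,158,-118,0,1],
    [0,0,0,158,-118,0,1]
  ]
}}

```text
t: 30.58
tcp_pos: [414.5, -201.6, 205.1]
orientation: [0.706, 0.708, 0.001, 0.0]
contact_force: [-0.2, -0.3, 0.0]
finger_gap: -0.1
finger_force: 0.0
```

```bash
python3 - <<'E'
from h import *
snap('wrist','w15'); plan(413,-200,210,90)
im=cv2.imread('pics/w15.png'); g=cv2.medianBlur(cv2.cvtColor(im,cv2.COLOR_BGR2GRAY),3)
for n,x,y,d in [('L',419,-121,36),('S',413,-174,19),('M',409,-229,27)]:
    c=proj('w15',[[x,y,46]])[0]; s=np.linalg.norm(proj('w15',[[x+d/2,y,46]])[0]-c)
    h=cv2.HoughCircles(g,cv2.HOUGH_GRADIENT,1,5,param1=80,param2=9,minRadius=int(s*.85),maxRadius=int(s*1.15)+1)
    hs=[] if h is None else [k for k in h[0] if np.hypot(*(k[:2]-c))<16][:4]
    print(n,np.round(c,1),round(s,1),[(np.round(k,1).tolist(),np.round(ray('w15',k[0],k[1],46)[:2],1).tolist()) for k in hs])
    u,v=map(int,c); print(g[v,u-40:u+41:2].tolist()); print(g[v-40:v+41:2,u].tolist())
E
```

```text
t30.62 row [0.06, -0.02, 0.12] [1.5, -1.4, -4.9] at [ 414.4 -201.5  205.1] gap -0.2 F [-0.  -0.3  0.8]
L [320.3 119.2] 24.2 [([312.5, 113.5, 23.899999618530273], [413.2, -117.0]), ([318.5, 107.5, 26.200000762939453], [417.6, -112.8]), ([307.5, 124.5, 24.100000381469727], [409.5, -124.8])]
[40, 36, 39, 39, 36, 59, 123, 126, 126, 127, 128, 128, 129, 129, 129, 130, 131, 131, 131, 133, 133, 132, 133, 133, 133, 134, 134, 130, 52, 41, 44, 44, 43, 47, 149, 146, 146, 141, 125, 175, 195]
[156, 43, 48, 48, 47, 48, 117, 141, 133, 134, 134, 134, 133, 133, 133, 134, 132, 133, 133, 133, 133, 132, 132, 131, 130, 130, 130, 129, 126, 90, 38, 41, 40, 40, 36, 95, 145, 143, 143, 145, 144]
S [312.2 190.7] 12.2 [([305.5, 189.5, 11.100000381469727], [407.8, -173.1])]
[139, 138, 138, 138, 140, 141, 88, 28, 33, 36, 35, 16, 117, 122, 122, 123, 125, 126, 127, 130, 130, 132, 130, 69, 39, 38, 42, 40, 41, 145, 144, 144, 144, 145, 145, 144, 145, 141, 122, 178, 194]
[128, 144, 143, 144, 143, 143, 143, 143, 146, 24, 40, 42, 41, 40, 42, 89, 133, 136, 133, 132, 130, 127, 126, 124, 124, 89, 35, 35, 33, 33, 143, 142, 141, 141, 141, 140, 139, 137, 137, 143, 119]
M [307.2 258.3] 16.6 [([300.5, 258.5, 14.699999809265137], [403.5, -229.2]), ([299.5, 263.5, 19.399999618530273], [402.7, -233.5]), ([304.5, 248.5, 19.399999618530273], [406.8, -220.7])]
[147, 148, 146, 146, 150, 30, 34, 34, 22, 48, 132, 133, 133, 134, 134, 134, 134, 135, 136, 136, 136, 137, 138, 138, 138, 52, 38, 37, 37, 34, 150, 149, 148, 148, 149, 149, 141, 130, 206, 205, 204]
[139, 138, 149, 149, 149, 146, 9, 29, 41, 41, 42, 42, 53, 62, 142, 142, 141, 140, 138, 137, 136, 135, 134, 133, 133, 132, 133, 76, 30, 32, 102, 148, 146, 132, 204, 204, 209, 70, 75, 76, 75]
```

```bash
python3 - <<'E'
from h import *
g=cv2.medianBlur(cv2.cvtColor(cv2.imread('pics/w15.png'),cv2.COLOR_BGR2GRAY),3)
n,lab,st,ce=cv2.connectedComponentsWithStats((g>85).astype(np.uint8),connectivity=4)
for nm,u,v in [('L',313,113),('S',306,190),('M',301,258)]:
    k=lab[v,u]; print(nm,st[k].tolist(),np.round(ce[k],1),np.round(ray('w15',ce[k][0],ce[k][1],46)[:2],1))
plan(413,-118,70,90)
E
```

```text
L [290, 90, 47, 49, 1785] [313. 114.] [ 413.5 -117.3]
S [296, 179, 22, 23, 398] [306.7 189.8] [ 408.7 -173.3]
M [286, 244, 31, 30, 723] [300.8 258.3] [ 403.7 -229. ]
t30.62 row [0.06, -0.02, 0.12] [83.4, -1.3, 135.1] at [ 414.4 -201.5  205.1] gap -0.2 F [-0.  -0.3  0.8]
```

Emit:
{"op": "apply_moves", "data": {
  "deltas": [
    [0,0,0,42,-1,40,1],
    [0,0,0,84,-1,80,1],
    [0,0,0,84,-1,130,1],
    [0,0,0,84,-1,135,1],
    [0,0,0,84,-1,135,1],
    [0,0,0,84,-1,135,1]
  ]
}}

```text
t: 31.38
tcp_pos: [414.8, -118.1, 72.1]
orientation: [0.707, 0.708, 0.001, 0.002]
contact_force: [-0.1, -0.6, -0.1]
finger_gap: -0.2
finger_force: 0.0
```

```bash
python3 -c "
from h import *
plan(413.5,-117.3,40,90)"
```

```text
t31.38 row [0.28, 0.1, 0.09] [0.8, -1.5, 32.1] at [ 414.8 -118.1   72.1] gap -0.2 F [-0.1 -0.6 -0.1]
```

Emit:
{"op": "apply_moves", "data": {
  "deltas": [
    [0,0,0,0.8,-1.5,15,1],
    [0,0,0,0.8,-1.5,22,1],
    [0,0,0,0.8,-1.5,26,1],
    [0,0,0,0.8,-1.5,29,1],
    [0,0,0,0.8,-1.5,31,1],
    [0,0,0,0.8,-1.5,31,1],
    [0,0,0,0.8,-1.5,31,1]
  ]
}}

```text
t: 32.25
tcp_pos: [410.7, -116.1, 40.0]
orientation: [0.706, 0.708, -0.001, -0.0]
contact_force: [-4.9, 0.4, 12.2]
finger_gap: -0.2
finger_force: 6.1
```

Emit:
{"op": "apply_moves", "data": {
  "deltas": [
    [0,0,0,0,0,-20,1],
    [0,0,0,0,0,-35,1],
    [0,0,0,-50,-7,-35,1],
    [0,0,0,-100,-8,-35,1],
    [0,0,0,-112,-8,-35,1],
    [0,0,0,-112,-8,-35,1],
    [0,0,0,-112,-8,-35,1],
    [0,0,0,-112,-8,-35,1]
  ]
}}

```text
t: 33.25
tcp_pos: [403.7, -226.3, 74.1]
orientation: [0.705, 0.709, 0.0, 0.0]
contact_force: [0.1, 0.5, -1.1]
finger_gap: -0.1
finger_force: 0.0
```

```bash
python3 -c "
from h import *
plan(403.7,-229,40,90)"
```

```text
t33.25 row [0.03, -0.03, 0.35] [-2.7, -0.1, 34.1] at [ 403.7 -226.3   74.1] gap -0.1 F [ 0.1  0.5 -1.1]
```

Emit:
{"op": "apply_moves", "data": {
  "deltas": [
    [0,0,0,-2.7,0,16,1],
    [0,0,0,-2.7,0.5,24,1],
    [0,0,0,-2.7,1,28,1],
    [0,0,0,-2.7,1,31,1],
    [0,0,0,-2.7,1,34,1],
    [0,0,0,-2.7,1,34,1],
    [0,0,0,-2.7,1,34,1]
  ]
}}

```text
t: 34.12
tcp_pos: [403.7, -230.2, 40.1]
orientation: [0.706, 0.708, -0.0, -0.001]
contact_force: [-3.6, 3.2, 5.5]
finger_gap: -0.1
finger_force: 2.4
```

```bash
python3 -c "
from h import *
plan(408.7,-173.3,75,90)"
```

```text
t34.12 row [-0.07, -0.04, 0.18] [56.9, 5.2, -34.8] at [ 403.7 -230.2   40.1] gap -0.1 F [-3.6  3.2  5.5]
```

Emit:
{"op": "apply_moves", "data": {
  "deltas": [
    [0,0,0,0,0,1.5,1],
    [0,0,0,0,0,1.5,1]
  ]
}}

```text
t: 34.38
tcp_pos: [403.8, -230.2, 39.9]
orientation: [0.706, 0.708, -0.001, -0.001]
contact_force: [-7.1, 4.5, 16.0]
finger_gap: -0.0
finger_force: 8.3
```

Emit:
{"op": "apply_moves", "data": {
  "deltas": [
    [0,0,0,0,0,-20,1],
    [0,0,0,0,0,-36,1],
    [0,0,0,30,5,-36,1],
    [0,0,0,57,5,-36,1],
    [0,0,0,57,5,-36,1],
    [0,0,0,57,5,-36,1],
    [0,0,0,57,5,-36,1]
  ]
}}

```text
t: 35.25
tcp_pos: [409.6, -175.1, 74.8]
orientation: [0.707, 0.708, 0.0, 0.001]
contact_force: [-0.6, 0.5, -0.1]
finger_gap: -0.0
finger_force: 0.0
```

```bash
python3 -c "
from h import *
plan(408.7,-173.3,39.5,90)"
```

```text
t35.25 row [0.09, 0.04, 0.07] [1.8, -0.9, 35.3] at [ 409.6 -175.1   74.8] gap -0.0 F [-0.6  0.5 -0.1]
```

Emit:
{"op": "apply_moves", "data": {
  "deltas": [
    [0,0,0,1.8,-0.9,16,1],
    [0,0,0,1.8,-0.5,25,1],
    [0,0,0,1.8,-0.5,29,1],
    [0,0,0,1.8,-0.5,32,1],
    [0,0,0,1.8,-0.5,35,1],
    [0,0,0,1.8,-0.5,36,1],
    [0,0,0,1.8,-0.5,36,1],
    [0,0,0,1.8,-0.5,36,1]
  ]
}}

```text
t: 36.25
tcp_pos: [407.7, -171.7, 39.9]
orientation: [0.706, 0.708, -0.001, -0.001]
contact_force: [-6.3, 2.7, 15.9]
finger_gap: -0.0
finger_force: 8.3
```

Emit:
{"op": "apply_moves", "data": {
  "deltas": [
    [0,0,0,0,0,-20,1],
    [0,0,0,0,0,-60,1],
    [0,0,0,0,0,-110,1],
    [0,0,0,0,0,-150,1],
    [0,0,0,0,0,-150,1],
    [0,0,0,0,0,-150,1]
  ]
}}

```text
t: 37.0
tcp_pos: [408.7, -172.0, 188.3]
orientation: [0.706, 0.708, 0.0, 0.001]
contact_force: [0.6, -1.0, -0.4]
finger_gap: -0.2
finger_force: 0.0
```

```bash
python3 - <<'E'
from h import *
snap('top','top3'); snap('side','side3'); snap('wrist','w16'); plan(408.7,-173.3,200,90)
a,b,c=[cv2.GaussianBlur(cv2.imread('pics/top%d.png'%i),(3,3),0).astype(int) for i in (1,2,3)]
for nm,(y0,y1,x0,x1) in dict(bench=(190,285,150,330),rail=(200,285,465,510),tin=(280,312,340,378),post_tape=(168,212,440,512)).items():
    print(nm,[(np.abs(p-c)[y0:y1,x0:x1].sum(2)>90).sum() for p in (a,b)])
s0,s3=[cv2.imread('pics/%s.png'%n).astype(int) for n in('side0','side3')]
print('side bottle',(np.abs(s0-s3)[140:190,255:290].sum(2)>90).sum())
K=[(413.5,-117.3),(408.7,-173.3),(403.7,-229)]
E
```

```text
t37.15 row [-0.1, -0.08, 0.19] [-1.8, 1.0, -12.9] at [ 407.7 -171.5  187.1] gap 0.1 F [ 0.3  0.1 -0.6]
bench [np.int64(0), np.int64(0)]
rail [np.int64(2187), np.int64(2236)]
tin [np.int64(0), np.int64(0)]
post_tape [np.int64(6), np.int64(3)]
side bottle 1487
```

```bash
python3 - <<'E'
from h import *
a,c=[cv2.GaussianBlur(cv2.imread('pics/top%d.png'%i),(3,3),0).astype(int) for i in (0,3)]
d=np.abs(a-c).sum(2)>90
print('bottle',d[225:285,95:180].sum(),'post/tape',d[168:212,440,].sum(),d[168:212,440:512].sum())
yy,xx=np.nonzero(d[200:285,465:512]); print('rail',len(xx),yy.min()+200,yy.max()+200)
print(ticket.finish_job())
E
```

```text
bottle 0 post/tape 0 6
rail 2461 210 284
the job is handed in; nothing more can be done
None
```

The job is handed in: the camera checks show both mounts seated and the beam stop in notch_2, the three keys were pressed fully down from largest to smallest, the bystanders look unmoved, and no verdict came back.

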